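Swab into its tube, then hold the specimen box's sprung lid just under balance

ROBOT

A 7-joint arm with a two-finger parallel gripper is mounted at the origin on the work surface. World frame = base frame: x ahead of the robot, y to its left, z up, the work surface at z = 0. Lengths are in m, angles in rad, forces in N, time in s.
With the tool pointing down it reaches from about 0.425 to 0.925 m from the base axis. Payload 6.8 kg.
Tool frame: the origin (TCP) lies at the very end of the fingers, on their centre line; the grasp point (between the pads) lies 19 mm behind it (r.tcp_to_grasp is the distance from the TCP to the grasp point, in m); z points along the fingers, y is the line along which they close (so a half turn about z gives the same grasp; the last joint's range is limited). The gripper opens to 85 mm and grips with 20 to 120 N. Pads are 22 mm wide; open, the fingers measure 114 mm over their backs; the gripper's body (76 mm by 85 mm) begins 54 mm behind the grasp point. The pads swing forward as they close: fully open they stand 13 mm farther back than shut.
Start: joints at [-1.378, 0.477, 0.022, 1.555, -0.011, 1.109, -0.083], TCP at [0.2, 0.645, 0.194] pointing down, gripper open.
Joint ranges: [-2.96, 2.96], [-0.34, 2.1], [-1.41, 1.46], [0.24, 2.44], [-1.37, 4.51], [0.17, 1.92], [-2.96, 2.96]. Speed limits (rad/s): [2.39, 2.39, 3.14, 3.14, 3.14, 3.14, 3.14].

INTERFACE

Orientations are given as a rotation vector (axis times angle).
In Python, from bench import r gives the robot as it stands.
- The arm moves only by the tool step_arm, never from a script. Its argument "moves" is a list of rows, each a list of 7 numbers: the shift along the tool's x, y, z in mm, then the turn, a rotation vector about the tool's x, y, z in rad, then the finger opening in mm, from 0 to 85.4. A call has 1 to 8 rows; each row is the pose to reach, as a shift and turn from the pose commanded when the call began, along the tool's axes at that moment; what a row does not reach only later rows make up. A row lasts 1/10 s, in which the tool goes at most 50 mm and 8.59 degrees, less where a joint would pass 70% of its speed; a pose out of reach is approached as far as the arm can. A call with a gripper value outside its range is refused whole. The fingers move at their own pace and stop on an object; "grip_force" is the grip in N (left out, the last holds). Time passes only in rows, so rows that repeat a pose let the fingers close. It gives the time, the measured TCP pose, the force, the opening and the grip force at its end, in the units of the state.
- r.get_obs(): the state, without advancing time (a new reading comes with each control period).
- r.grab_frame(name): name is "scene" or "top" or "wrist"; returns a dict with "image" (420x560x3 uint8, red, green, blue), "depth" (420x560 float32, m along the optical axis (not along the pixel's ray), 0 where there is no reading), "mtx" (3x3 intrinsics, pixels), "k1" (the pictures are not rectified: a ray, as slopes to the right and down, at radius r is drawn at 1 + k1 r^2 times it, then the intrinsics apply), "rvec" (rotation vector, rad) and "tvec" (3), from world to camera coordinates, as OpenCV has them. Camera axes: x right, y down, z forward; pixel columns grow to the right and rows downward; lengths in m; the calibration is good to about 2 mm. A picture is of the moment at which its call begins.
- r.hand_in(): hands the job in; it is judged then, once.
The state is a dict: "clock": time; "joints": joint angles; "qvel": joint speeds; "tau": joint torques, N m; "tcp_pos": TCP position; "orientation": TCP orientation; "contact_force": force on the tool from outside, world axes, zero at the start; "moment": the same for the moment, N m; "grip_width": finger opening in m; "gripper_force": force on a finger pad.
Only numpy, scipy, OpenCV 4.12 (cv2) and the standard library are available. Lean on these libraries where they do the work, as an engineer would, in place of code of your own. Each camera call takes 0.05 s, during which the arm holds its last target. There are 200 camera calls.

TASK

Put the swab from its stand tip-down into the one open tube in the rack, right to the bottom, and leave it there; then lift the sprung lid of the specimen box until it is past its balance point (not letting it swing right open), bring it back, and hold it still just below the balance point, a few degrees up to about ten degrees, so a colleague can load the box and it would shut by itself if you let go. Finish while still holding the lid there; do not release it. Leave the other things on the table where they are.

Things in the scene. Friction and masses are not known exactly. Their poses are not given: they have to be found in the camera images.
- swab: the swab: a straight round white stick 160 mm long, standing upright in the stand, tip down. From the tip: 7 mm thick for 20 mm, 6 mm thick to 90 mm, then a 10 mm thick round handle from 90 to 160 mm (the top end). Origin at the tip's lower end, z along the stick towards the handle. 10 to 20 g
- swab_tip (a point): lower end of the swab's tip (same point as the swab's origin)
- stand: fixed metal block 50 x 50 x 45 mm in front of the robot, with one 9 mm hole 38 mm deep in the middle of its top, in which the swab stands. Origin under its centre
- rack: fixed clear tray rack 85 x 112 x 50 mm with 3 rows of 4 cells, 27 mm apart; tubes with caps in most cells, cap tops 102 mm above the table. Origin under its centre, x across the rows (the near row, holding the open tube among three capped ones, is at x = -27 mm), y along them. It stands either to the left or to the right, the specimen box on the other side
- tube: the one open tube (no cap), fixed upright in the rack's near row, white, 18 mm outside, 13 mm bore, 90 mm high, mouth 94 mm above the table. Origin under its centre, z up
- tube_mouth (a point): centre of the open tube's mouth, 94 mm above the table
- tube_floor (a point): centre of the open tube's inner floor, 85 mm below its mouth
- coolbox: fixed white insulated specimen box 150 (x) x 200 (y) x 90 mm high, with a lid on top. Origin under its centre; its own -x side, where the lid's handle is, faces the robot, turned up to 0.25 rad
- lid_hinge (a point): middle of the lid's hinge axis, on the box's far upper rim (75 mm along the box's x from its origin, 90 mm up); the axis runs along the box's y and does not move
- lid_handle (a point): middle of the lid's handle bar: a 12 mm round steel bar along the box's y, 110 mm long on two 12 mm arms (98 mm free between them), 50 mm clear in front of the lid's edge (centre line to edge). On the shut lid it is 205 mm from the hinge along the box's -x and 10 mm above the hinge (100 mm above the table); it swings with the lid
- lid (a joint): opening angle of the lid in rad: 0 shut (level), growing as the handle goes up; stop at 1.65. The white lid is 160 x 200 x 20 mm, 0.9 kg. A spring helps it, so it balances at 1.0 rad (57 degrees): below that it falls shut, beyond it swings open by itself. The handle needs 2 N or less at any angle
- pen: a loose ballpoint pen lying on the table, 140 mm long, 11 mm thick; leave alone
- marker: a loose dark pen lying on the table, 140 mm long, 11 mm thick; leave alone
- screwcap: a loose screw cap, 21 mm across and 15 mm high, standing on the table; leave alone
- sanitiser: a loose clear bottle, 60 mm across, 150 mm high, towards the back; leave alone
- swabpack: a loose white pack of wrapped swabs, 80 x 190 x 30 mm, towards the back; leave alone
- tray: a loose clear shallow tray, 110 x 160 x 35 mm, towards the back; leave alone
- taperoll: a loose roll of tape lying flat, 56 mm across, 20 mm high; leave alone

How it is judged:
By the outcome, as a careful person would: the job done as asked, in the order asked, and still so for the second after the job is handed in, while the arm keeps its last pose, push and grip.
It also fails if it takes over 64 s, if anything falls off the work surface, if the arm or the gripper's body presses on something with over 40 N, if the wrist force passes 120 N, or if a joint passes its speed limit or range.

## Working session

There is one attempt and no reset: what is moved stays moved. The work goes in short steps, Python scripts to look and compute and a tool call to move; the robot and the scene stay as the last step left them, time stands still between calls to the robot, and variables do not carry over. Pictures are saved under pics/ and viewed, at most 10 in all, crops included, and the job is handed in when it is done.

Besides the shell and the picture viewer there is one more tool, called after "Request:" by a JSON object that holds its "fn" and its "kwargs". step_arm: Moves the arm, as the interface text tells. Its arguments: {"type":"object","properties":{"moves":{"type":"array","items":{"type":"array","items":{"type":"number"}}},"grip_force":{"type":"number"}},"required":["moves"]}

```bash
mkdir -p pics
cat > h.py <<'E'
import numpy as np, cv2
from bench import r
from scipy.spatial.transform import Rotation as R
def grab(n):
    f=r.grab_frame(n); f['R']=R.from_rotvec(np.ravel(f['rvec'])).as_matrix(); f['t']=np.ravel(f['tvec']); f['c']=-f['R'].T@f['t']; return f
def ray(f,u,v):
    K=f['mtx']; d=np.array([(u-K[0,2])/K[0,0],(v-K[1,2])/K[1,1]]); s=d.copy()
    for _ in range(20): s=d/(1+f['k1']*(s@s))
    return f['R'].T@np.array([s[0],s[1],1.0])
def onz(f,u,v,z):
    d=ray(f,u,v); return f['c']+d*(z-f['c'][2])/d[2]
def dep(f,u,v): return f['c']+ray(f,u,v)*f['depth'][int(v),int(u)]
def cloud(f):
    h,w=f['depth'].shape; U,V=np.meshgrid(np.arange(w),np.arange(h)); K=f['mtx']
    d=np.stack([(U-K[0,2])/K[0,0],(V-K[1,2])/K[1,1]],-1); s=d.copy()
    for _ in range(15): s=d/(1+f['k1']*(s**2).sum(-1,keepdims=True))
    p=np.concatenate([s,np.ones((h,w,1))],-1)*f['depth'][...,None]
    P=(p-f['t'])@f['R']; P[f['depth']<=0]=np.nan; return P
def proj(f,p):
    c=f['R']@np.asarray(p)+f['t']; s=c[:2]/c[2]; s=s*(1+f['k1']*(s@s)); return f['mtx'][:2,:2]@s+f['mtx'][:2,2]
def save(f,name,box=None,k=1):
    im=f['image'][...,::-1]
    if box: im=im[box[1]:box[3],box[0]:box[2]]
    cv2.imwrite('pics/'+name,cv2.resize(np.ascontiguousarray(im),None,fx=k,fy=k,interpolation=cv2.INTER_CUBIC))
def tool(): 
    o=r.get_obs(); return np.array(o['tcp_pos']),R.from_rotvec(o['orientation'])
def delta(target,Rt=None):
    p,q=tool(); print('shift mm',np.round(q.inv().apply(np.array(target)-p)*1000,1), 'rot',None if Rt is None else np.round((q.inv()*Rt).as_rotvec(),3))
E
python3 - <<'E'
from h import *
o=r.get_obs(); print({k:np.round(v,3) for k,v in o.items()}); print(R.from_rotvec(o['orientation']).as_matrix().round(3))
for n in('scene','top'):
    f=grab(n); save(f,n+'.png',k=1.4); print(n,f['c'].round(3),f['mtx'].round(1).tolist(),f['k1'])
E
```

```text
{'clock': np.float64(0.0), 'joints': array([-1.378,  0.478,  0.022,  1.556, -0.011,  1.109, -0.083]), 'qvel': array([ 0.001, -0.001,  0.001,  0.001, -0.   , -0.002,  0.001]), 'tau': array([ 0.0000e+00, -5.9646e+01,  1.6080e+00, -2.8118e+01,  1.3000e-02,
        1.0000e-02,  0.0000e+00]), 'tcp_pos': array([0.2  , 0.644, 0.193]), 'orientation': array([-4.710e-01, -3.106e+00,  3.000e-03]), 'contact_force': array([0.253, 0.004, 0.416]), 'moment': array([ 0.027, -0.011, -0.016]), 'gripper_force': np.float64(0.0), 'grip_width': np.float64(0.085)}
[[-0.955  0.296 -0.   ]
 [ 0.296  0.955 -0.002]
 [-0.    -0.002 -1.   ]]
scene [ 1.252 -0.29   0.869] [[536.6, 0.0, 279.7], [0.0, 536.6, 207.8], [0.0, 0.0, 1.0]] -0.05722861172978665
top [0.369 0.018 1.015] [[508.3, 0.0, 268.2], [0.0, 508.3, 211.2], [0.0, 0.0, 1.0]] -0.1713894315852495
```

View pics/scene.png

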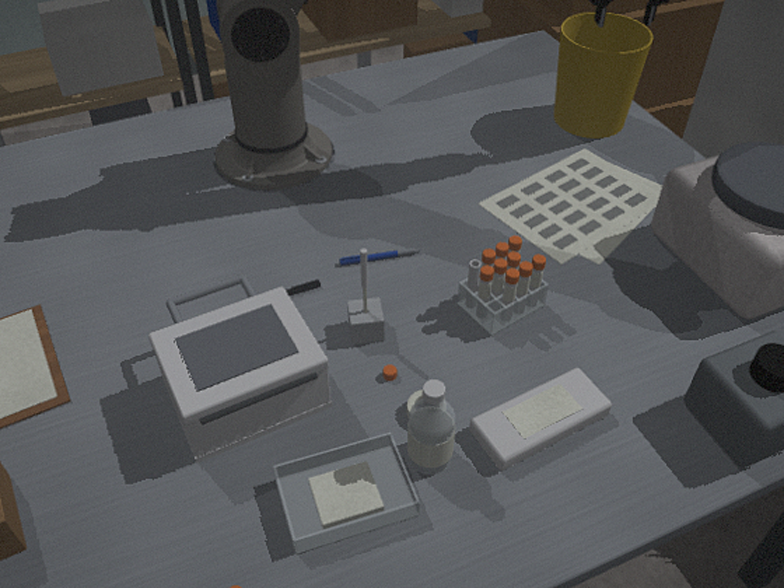

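View pics/top.png

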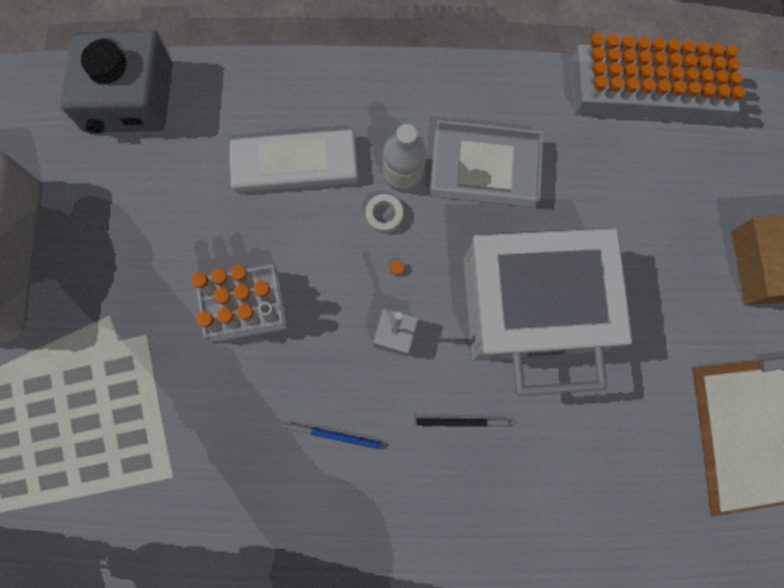

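The scene shows the rack to the robot's left (open tube at top-view pixel (265,309)/1.4). The stand is in the middle, with the swab top at (398,315)/1.4. The box is on the right, with the handle bar from (518,391) to (604,387)/1.4.

Run:
```python
from h import *
t=grab('top'); s=grab('scene')
def c(f,u,v,z,n): print(n,onz(f,u/1.4,v/1.4,z).round(4))
c(t,398,315,.167,'swabtop T'); c(s,363.5,251,.167,'swabtop S')
c(t,265,309,.094,'mouth T'); c(s,475,264,.094,'mouth S')
for u,v,z in((518,390,.1),(604,387,.1)): c(t,u,v,z,'bar T')
for u,v,z in((169,302,.1),(247,281,.1)): c(s,u,v,z,'bar S')
for u,v in((380,345),(411,353),(417,318),(386,311)): c(t,u,v,.045,'stand')
for u,v in((472,234),(617,231),(629,345),(481,355)): c(t,u,v,.11,'lid')
im=t['image'].astype(int); m=((im[...,0]>130)&(im[...,2]<70)&(im[...,1]<120)).astype(np.uint8)
n,_,st,ce=cv2.connectedComponentsWithStats(m)
for i in range(1,n):
    if st[i,4]>30 and ce[i,0]<210 and ce[i,1]>150: print('cap',onz(t,*ce[i],.102).round(4))
save(t,'t2.png',(120,170,330,320),3.7); save(s,'s2.png',(230,150,400,260),4.5)
```

```text
swabtop T [ 0.5163 -0.01    0.167 ]
swabtop S [ 0.519  -0.0104  0.167 ]
mouth T [0.5335 0.1631 0.094 ]
mouth S [0.5378 0.1625 0.094 ]
bar T [ 0.4325 -0.1688  0.1   ]
bar T [ 0.4371 -0.2835  0.1   ]
bar S [ 0.4383 -0.2809  0.1   ]
bar S [ 0.4414 -0.1658  0.1   ]
stand [0.4953 0.0101 0.045 ]
stand [ 0.485  -0.0326  0.045 ]
stand [ 0.5338 -0.0404  0.045 ]
stand [0.5429 0.0026 0.045 ]
lid [ 0.6371 -0.1089  0.11  ]
lid [ 0.6469 -0.3078  0.11  ]
lid [ 0.4916 -0.3163  0.11  ]
lid [ 0.4761 -0.1192  0.11  ]
cap [0.5823 0.2011 0.102 ]
cap [0.5767 0.2276 0.102 ]
cap [0.5709 0.254  0.102 ]
cap [0.5609 0.1693 0.102 ]
cap [0.5558 0.1957 0.102 ]
cap [0.5502 0.2222 0.102 ]
cap [0.5294 0.1903 0.102 ]
cap [0.5237 0.2166 0.102 ]
cap [0.5181 0.2428 0.102 ]
```

View pics/t2.png

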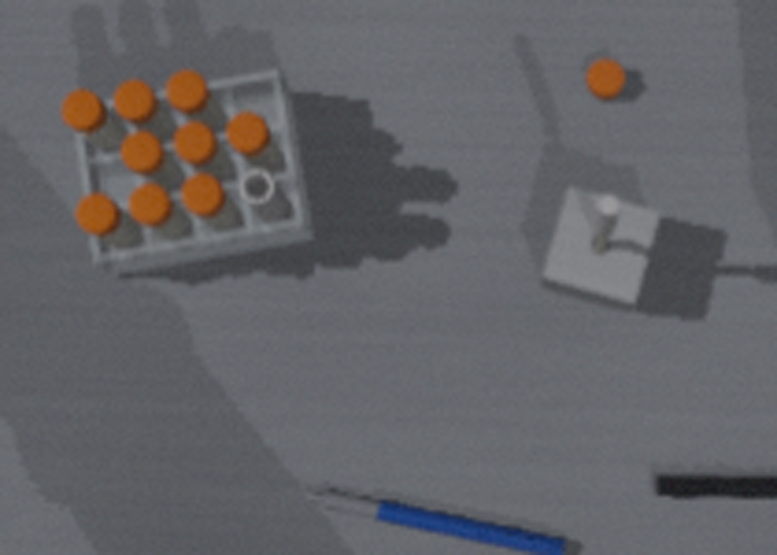

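The crop confirms the open tube's mouth at crop pixel (257,186), at the right end of the near row, and the swab top at (607,205). Extending the cap grid puts the mouth near (0.535, 0.163). I'm moving above the swab with the closing axis along world x.

Request:
{"fn": "step_arm", "kwargs": {"moves": [[-497,-532,-47,0,0,1.27,85],[-497,-532,-47,0,0,1.27,85],[-497,-532,-47,0,0,1.27,85],[-497,-532,-47,0,0,1.27,85],[-497,-532,-47,0,0,1.27,85],[-497,-532,-47,0,0,1.27,85],[-497,-532,-47,0,0,1.27,60],[-497,-532,-47,0,0,1.27,50]]}}

```text
clock: 1.0
tcp_pos: [0.3743, 0.2834, 0.2196]
orientation: [-2.149, -2.291, -0.001]
contact_force: [0.6, 0.0, 0.7]
grip_width: 0.0589
gripper_force: 0.0
```

```bash
cat >> h.py <<'E'
RD=R.from_matrix(np.array([[0,1,0],[1,0,0],[0,0,-1.]]))
E
python3 - <<'E'
from h import *
o=r.get_obs(); print(o['clock'],o['tcp_pos'].round(3),o['joints'].round(2))
delta([.517,-.010,.24],RD)
E
```

```text
1.0 [0.374 0.283 0.22 ] [-1.12  0.1   0.37  2.02 -0.04  1.03 -0.67]
shift mm [-301.9  123.7  -20.6] rot [ 0.    -0.001  0.064]
```

Request:
{"fn": "step_arm", "kwargs": {"moves": [[-302,124,-20,0,0,0.064,50],[-302,124,-20,0,0,0.064,50],[-302,124,-20,0,0,0.064,50],[-302,124,-20,0,0,0.064,50],[-302,124,-20,0,0,0.064,50],[-302,124,-20,0,0,0.064,50],[-302,124,-20,0,0,0.064,50],[-302,124,-20,0,0,0.064,50]]}}

```text
clock: 1.8
tcp_pos: [0.5198, -0.012, 0.2399]
orientation: [2.221, 2.218, -0.0]
contact_force: [-0.2, 0.4, 0.5]
grip_width: 0.0501
gripper_force: 0.0
```

Run:
```python
from h import *
o=r.get_obs(); print(o['clock'],o['tcp_pos'].round(4),o['joints'].round(2))
w=grab('wrist'); print(w['c'].round(3), proj(w,[.517,-.01,.167]),proj(w,[.517,-.01,.045]))
save(w,'w1.png',k=1.4)
delta([.517,-.010,.128],RD)
```

```text
1.8 [ 0.5198 -0.012   0.2399] [-0.67  0.19  0.67  1.9  -0.13  1.09  0.05]
[0.52  0.073 0.42 ] [271.27374978 208.32042135] [272.35181818 178.45665558]
shift mm [ -0.6  -2.  111.4] rot [0.    0.001 0.002]
```

View pics/w1.png

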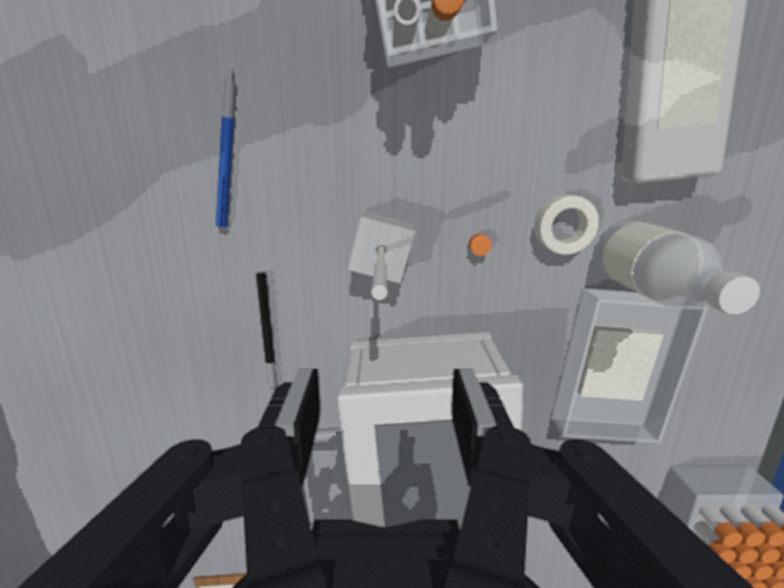

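The wrist view shows the swab top at (379,291)/1.4, within 1 px of the prediction, so I'm descending and gripping.

Request:
{"fn": "step_arm", "kwargs": {"moves": [[-1,-2,40,0,0,0,50],[-1,-2,80,0,0,0,50],[-1,-2,111,0,0,0,40],[-1,-2,111,0,0,0,25],[-1,-2,111,0,0,0,10],[-1,-2,111,0,0,0,5],[-1,-2,111,0,0,0,5],[-1,-2,111,0,0,0,5]], "grip_force": 40}}

```text
clock: 2.65
tcp_pos: [0.5175, -0.0079, 0.1296]
orientation: [2.214, 2.228, 0.003]
contact_force: [0.8, 0.5, 0.4]
grip_width: 0.005
gripper_force: 0.4
```

Request:
{"fn": "step_arm", "kwargs": {"moves": [[0,0,0,0,0,0,5],[0,0,0,0,0,0,5]]}}

```text
clock: 2.85
tcp_pos: [0.5176, -0.0082, 0.1293]
orientation: [2.214, 2.227, 0.003]
contact_force: [-0.8, 0.1, 6.5]
grip_width: 0.0049
gripper_force: 3.1
```

Run:
```python
from h import *
o=r.get_obs(); print(o['tcp_pos'].round(4),o['grip_width'],o['gripper_force'],o['contact_force'].round(1))
s=grab('scene'); w=grab('wrist')
a=cv2.resize(s['image'][130:270,180:350],(600,494)); b=cv2.resize(w['image'][100:330,170:400],(200,200))
cv2.imwrite('pics/g1.png',a[...,::-1]); 
c=np.zeros((494,200,3),np.uint8); c[:200]=b
cv2.imwrite('pics/g1.png',np.hstack([a,c])[...,::-1])
```

```text
[ 0.5176 -0.0082  0.1293] 0.00490458216716519 3.0808452190831304 [-0.8  0.1  6.5]
```

View pics/g1.png

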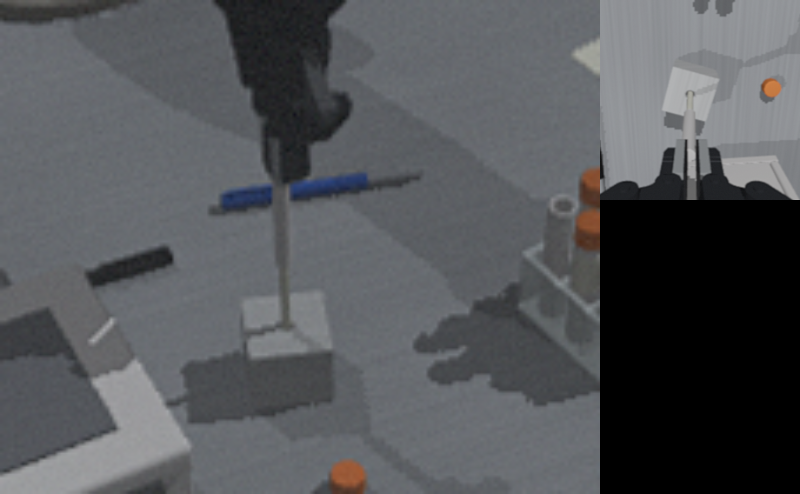

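The swab is between the fingers, in both the scene crop and the wrist inset. The width and force readings look odd, so I'll command a full close.

Request:
{"fn": "step_arm", "kwargs": {"moves": [[0,0,0,0,0,0,0],[0,0,0,0,0,0,0],[0,0,0,0,0,0,0],[0,0,0,0,0,0,0]], "grip_force": 40}}

```text
clock: 3.35
tcp_pos: [0.5176, -0.0083, 0.1292]
orientation: [2.214, 2.227, 0.002]
contact_force: [-0.4, 0.8, 6.3]
grip_width: -0.0002
gripper_force: 2.9
```

Run:
```python
from h import *
w=grab('wrist'); print(proj(w,[.517,-.01,.167]),proj(w,[.517,-.01,.045]),proj(w,[.5176,-.0083,.129]),proj(w,[.5176,-.0083,.148]))
save(w,'w2.png',(200,150,350,300),3.9)
```

```text
[273.01332652 278.13881868] [273.71611326 208.51967373] [274.23778884 245.46499854] [274.19087242 258.9401221 ]
```

View pics/w2.png

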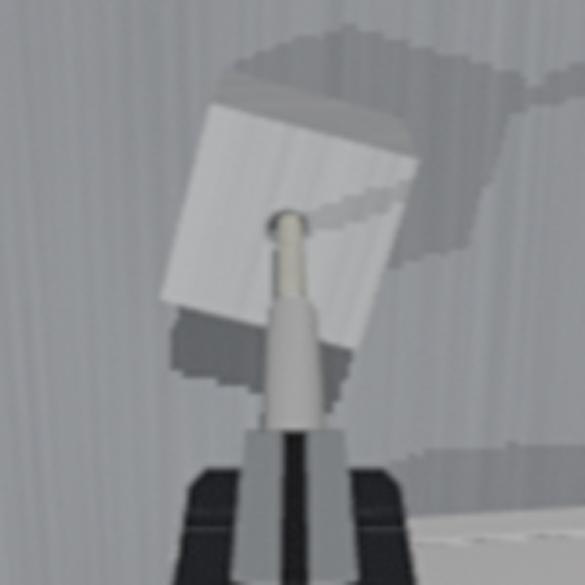

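Run:
```python
from h import *
np.set_printoptions(suppress=True,linewidth=150)
w=grab('wrist'); P=cloud(w)
for rr in (210,220,230,240,250,255,258,262,266,272,280,290,297):
    print(rr,[P[rr,c].round(3).tolist() for c in (267,275,283)])
s=grab('scene'); Q=cloud(s)
m=(abs(Q[...,0]-.517)<.02)&(abs(Q[...,1]+.009)<.02)&(Q[...,2]>.05)&(Q[...,2]<.2)
for z in np.arange(.05,.2,.01):
    k=m&(abs(Q[...,2]-z)<.005); print(round(z,3),k.sum(),np.nanmean(Q[k],0).round(4) if k.any() else '', s['image'][k].mean(0).round() if k.any() else '')
```

```text
210 [[0.511, -0.011, 0.045], [0.518, -0.008, 0.056], [0.526, -0.012, 0.045]]
220 [[0.511, -0.021, 0.045], [0.518, -0.007, 0.083], [0.526, -0.021, 0.045]]
230 [[0.511, -0.031, 0.045], [0.518, -0.006, 0.108], [0.526, -0.031, 0.045]]
240 [[0.51, -0.062, -0.0], [0.518, -0.006, 0.126], [0.527, -0.062, 0.001]]
250 [[0.509, -0.075, -0.001], [0.518, -0.006, 0.141], [0.528, -0.074, 0.0]]
255 [[0.509, -0.081, -0.0], [0.518, -0.006, 0.148], [0.523, -0.009, 0.141]]
258 [[0.509, -0.085, -0.001], [0.518, -0.006, 0.152], [0.523, -0.009, 0.145]]
262 [[0.514, 0.003, 0.173], [0.518, 0.004, 0.174], [0.522, 0.003, 0.173]]
266 [[0.514, 0.003, 0.178], [0.518, 0.003, 0.177], [0.522, 0.004, 0.178]]
272 [[0.514, 0.003, 0.183], [0.518, 0.003, 0.183], [0.522, 0.003, 0.182]]
280 [[0.514, 0.003, 0.19], [0.518, 0.003, 0.19], [0.522, 0.004, 0.191]]
290 [[0.515, 0.003, 0.198], [0.518, 0.003, 0.198], [0.521, 0.004, 0.199]]
297 [[0.515, 0.003, 0.204], [0.518, 0.003, 0.204], [0.521, 0.003, 0.204]]
0.05 2 [ 0.5188 -0.0115  0.0521] [84. 85. 82.]
0.06 9 [ 0.518  -0.0113  0.06  ] [88. 89. 86.]
0.07 8 [ 0.5178 -0.0115  0.0693] [90. 91. 89.]
0.08 11 [ 0.518  -0.0118  0.0795] [87. 89. 86.]
0.09 10 [ 0.5185 -0.0113  0.0898] [88. 89. 88.]
0.1 15 [ 0.5198 -0.0117  0.1015] [88. 88. 90.]
0.11 17 [ 0.5195 -0.0114  0.1102] [87. 88. 90.]
0.12 16 [ 0.5201 -0.011   0.12  ] [90. 91. 92.]
0.13 20 [ 0.5201 -0.0111  0.1299] [89. 90. 92.]
0.14 17 [ 0.5201 -0.0113  0.1404] [87. 88. 90.]
0.15 19 [ 0.5201 -0.0125  0.1501] [80. 82. 86.]
0.16 15 [ 0.5201 -0.0119  0.159 ] [79. 80. 83.]
0.17 22 [ 0.5215 -0.0133  0.1707] [57. 59. 61.]
0.18 43 [ 0.5249 -0.0124  0.1795] [47. 49. 51.]
0.19 50 [ 0.5263 -0.0115  0.1897] [45. 46. 48.]
0.2 20 [ 0.525  -0.0133  0.197 ] [48. 50. 53.]
```

Run:
```python
from h import *
w=grab('wrist'); o=r.get_obs()
print(w['c'].round(4),r.tcp_to_grasp,{k:np.round(v,4) for k,v in o.items()})
print([a for a in dir(r) if a[0]!='_'])
s=grab('scene');t=grab('top'); P=cloud(w)
# fingertip pixel checks
d=w['R']; print('cam z axis',d[2].round(3))
```

```text
[0.5175 0.0761 0.3096] 0.0187 {'clock': np.float64(3.55), 'joints': array([-0.606 ,  0.3365,  0.6152,  2.026 , -0.2565,  0.8518,  0.1588]), 'qvel': array([-0.0008,  0.001 , -0.    , -0.    ,  0.0017, -0.0004,  0.0007]), 'tau': array([-2.50000e-03, -3.59601e+01,  5.61680e+00, -2.09480e+01,
       -4.40000e-03, -1.90000e-03, -1.00000e-04]), 'tcp_pos': array([ 0.5176, -0.0083,  0.1292]), 'orientation': array([2.2141, 2.2272, 0.0026]), 'contact_force': array([-1.043 ,  0.2275,  5.5841]), 'moment': array([-0.0405,  0.0373,  0.0147]), 'gripper_force': np.float64(2.8864), 'grip_width': np.float64(-0.0001)}
['Unreachable', 'get_obs', 'grab_frame', 'hand_in', 'tcp_to_grasp']
cam z axis [ 0.003 -0.325 -0.946]
```

The depth data shows the closed fingertips resting on the swab's top at about 0.168 m, while the reported TCP is 0.129. So the real fingertips are about 40 mm short of the stated TCP. I'll lift, open and measure that offset.

Request:
{"fn": "step_arm", "kwargs": {"moves": [[0,0,-30,0,0,0,0],[0,0,-60,0,0,0,0],[0,0,-60,0,0,0,0],[0,0,-60,0,0,0,0]]}}

```text
clock: 4.05
tcp_pos: [0.5168, -0.008, 0.1886]
orientation: [2.214, 2.228, 0.002]
contact_force: [0.2, -0.5, -0.3]
grip_width: -0.0
gripper_force: 0.0
```

Run:
```python
from h import *
np.set_printoptions(suppress=True,linewidth=150)
w=grab('wrist'); P=cloud(w); o=r.get_obs(); print(o['tcp_pos'],o['contact_force'].round(1),o['grip_width'])
p=o['tcp_pos']
for rr in range(200,300,6): print(rr,[P[rr,c].round(3).tolist() for c in (269,275,279)],w['image'][rr,275])
m=(abs(P[...,0]-p[0])<.02)&(abs(P[...,1]-p[1])<.03)&(P[...,2]>.17)
print('lowest finger z',np.nanpercentile(P[m][:,2],[0,1,5,50]))
# swab
k=(abs(P[...,0]-.517)<.02)&(abs(P[...,1]+.01)<.03)&(P[...,2]>.155)&(P[...,2]<.175); print('swab top',k.sum(),np.nanmedian(P[k],0).round(4))
save(w,'w3.png',k=1.4)
```

```text
[ 0.51611898 -0.00806999  0.18783248] [-0.2  0.1 -0.5] -3.9055306148799194e-05
200 [[0.511, -0.019, 0.045], [0.517, -0.01, 0.075], [0.522, -0.019, 0.045]] [153 154 153]
206 [[0.512, -0.007, 0.105], [0.517, -0.009, 0.1], [0.522, -0.026, 0.046]] [161 162 163]
212 [[0.512, -0.007, 0.122], [0.517, -0.01, 0.114], [0.522, -0.033, 0.046]] [149 150 150]
218 [[0.512, -0.007, 0.138], [0.518, -0.056, 0.001], [0.523, -0.056, 0.001]] [102 103 105]
224 [[0.513, -0.008, 0.15], [0.518, -0.065, 0.001], [0.523, -0.065, 0.001]] [100 102 104]
230 [[0.513, -0.008, 0.161], [0.518, -0.074, -0.001], [0.523, -0.074, -0.0]] [ 99 102 105]
236 [[0.513, -0.01, 0.167], [0.518, -0.082, -0.0], [0.523, -0.082, -0.001]] [148 150 155]
242 [[0.513, -0.015, 0.168], [0.518, -0.091, 0.001], [0.523, -0.091, 0.001]] [148 150 154]
248 [[0.51, -0.1, 0.0], [0.518, -0.099, 0.001], [0.523, -0.1, -0.001]] [148 151 155]
254 [[0.51, -0.108, 0.001], [0.518, -0.109, 0.0], [0.523, -0.109, 0.0]] [146 149 153]
260 [[0.514, 0.003, 0.229], [0.517, 0.003, 0.231], [0.519, 0.003, 0.23]] [83 84 87]
266 [[0.514, 0.003, 0.236], [0.517, 0.003, 0.236], [0.519, 0.003, 0.237]] [27 27 28]
272 [[0.514, 0.004, 0.243], [0.517, 0.003, 0.243], [0.519, 0.003, 0.242]] [27 27 29]
278 [[0.514, 0.003, 0.248], [0.517, 0.003, 0.247], [0.519, 0.004, 0.249]] [31 30 31]
284 [[0.515, 0.003, 0.253], [0.517, 0.003, 0.253], [0.519, 0.003, 0.252]] [28 28 31]
290 [[0.515, 0.003, 0.257], [0.517, 0.003, 0.258], [0.519, 0.003, 0.257]] [27 28 29]
296 [[0.515, 0.003, 0.262], [0.517, 0.003, 0.262], [0.519, 0.003, 0.262]] [27 28 30]
lowest finger z [0.22944422 0.23506995 0.24643182 0.30108246]
swab top 198 [ 0.5107 -0.0105  0.1662]
```

View pics/w3.png

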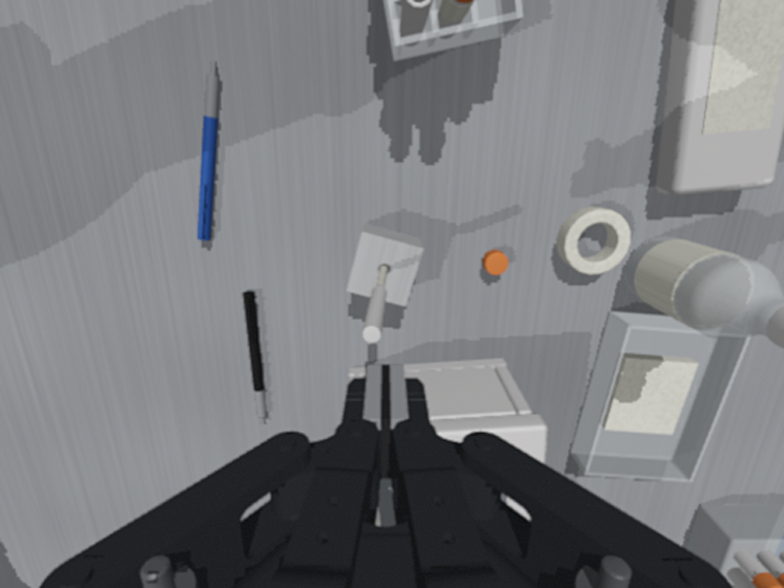

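The fingertips end about 38 mm behind the reported TCP: the contact happened at 0.167 with 0.129 reported, and the view agrees (fingertip at (385,365)/1.4). The swab is still in its stand, leaning slightly with its top at (372,334)/1.4. I'm regrasping 38 mm lower.

Request:
{"fn": "step_arm", "kwargs": {"moves": [[-2,0,0,0,0,0,50],[-2,0,0,0,0,0,50],[-2,0,0,0,0,0,50],[-2,0,0,0,0,0,50],[-2,0,30,0,0,0,50],[-2,0,60,0,0,0,50],[-2,0,98,0,0,0,50],[-2,0,98,0,0,0,50]]}}

```text
clock: 4.9
tcp_pos: [0.513, -0.0103, 0.0866]
orientation: [-2.211, -2.225, 0.011]
contact_force: [0.4, 0.6, -0.5]
grip_width: 0.0502
gripper_force: 0.0
```

Request:
{"fn": "step_arm", "kwargs": {"moves": [[0,0,0,0,0,0,30],[0,0,0,0,0,0,15],[0,0,0,0,0,0,0],[0,0,0,0,0,0,0],[0,0,0,0,0,0,0],[0,0,0,0,0,0,0]], "grip_force": 40}}

```text
clock: 5.5
tcp_pos: [0.5178, -0.0102, 0.092]
orientation: [2.214, 2.227, 0.004]
contact_force: [-0.7, -0.0, 7.2]
grip_width: 0.009
gripper_force: 39.0
```

Request:
{"fn": "step_arm", "kwargs": {"moves": [[0,0,-25,0,0,0,0],[0,0,-60,0,0,0,0],[0,0,-100,0,0,0,0],[0,0,-125,0,0,0,0],[60,7,-125,0,0,0,0],[100,12,-125,0,0,0,0],[140,16,-125,0,0,0,0],[140,16,-125,0,0,0,0]]}}

```text
clock: 6.3
tcp_pos: [0.5319, 0.1377, 0.2159]
orientation: [-2.203, -2.239, -0.005]
contact_force: [-0.3, 0.4, -0.8]
grip_width: 0.0091
gripper_force: 39.1
```

Run:
```python
from h import *
o=r.get_obs(); print(o['clock'],o['tcp_pos'].round(4),o['grip_width'],o['contact_force'].round(1))
s=grab('scene'); t=grab('top'); P=cloud(s); p=o['tcp_pos']
m=(np.hypot(P[...,0]-p[0],P[...,1]-p[1])<.03)&(P[...,2]>.1)&(P[...,2]<.3)
for z in np.arange(.105,.3,.012):
    k=m&(abs(P[...,2]-z)<.006); 
    if k.sum()>2: print(round(z,3),k.sum(),np.nanmean(P[k],0).round(4))
print('lowest',np.nanmin(P[m][:,2]))
a=cv2.resize(s['image'][110:230,250:400],(500,400)); w=grab('wrist'); b=cv2.resize(w['image'][0:300,180:400],(293,400))
cv2.imwrite('pics/l1.png',np.hstack([a,b])[...,::-1])
```

```text
6.3 [0.5319 0.1377 0.2159] 0.009068504685990283 [-0.3  0.4 -0.8]
0.129 4 [0.534  0.1376 0.1332]
0.141 11 [0.5335 0.1366 0.1397]
0.153 17 [0.5332 0.1359 0.1525]
0.165 10 [0.5324 0.1367 0.1643]
0.177 15 [0.5334 0.1364 0.1772]
0.189 12 [0.5326 0.1359 0.1884]
0.201 15 [0.5326 0.1357 0.2001]
0.213 14 [0.5329 0.1361 0.213 ]
0.225 22 [0.5341 0.1343 0.2259]
0.237 24 [0.5336 0.1348 0.2367]
0.249 21 [0.5373 0.1358 0.2497]
0.261 63 [0.538  0.1324 0.2619]
0.273 79 [0.5401 0.1324 0.2734]
0.285 71 [0.5386 0.1314 0.2843]
0.297 45 [0.5318 0.1276 0.2963]
lowest 0.13154346786475624
```

View pics/l1.png

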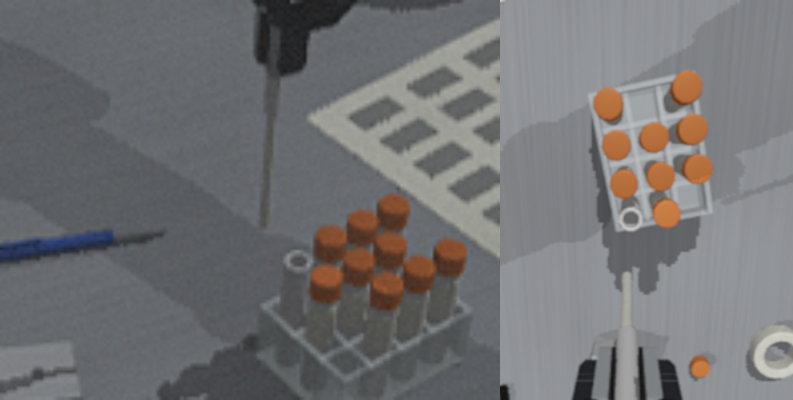

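The swab hangs vertically, with its tip at about z = 0.131 just in front of the rack. The mouth is at composite pixels (297,261) in the scene crop and (630,218) in the wrist crop. I'll measure the tip-to-mouth offset in both views.

Run:
```python
from h import *
w=grab('wrist'); s=grab('scene'); t=grab('top')
o=r.get_obs(); print(o['tcp_pos'].round(4))
def mouth(f,guess):
    u,v=proj(f,guess).astype(int); P=cloud(f)
    m=(np.hypot(P[...,0]-guess[0],P[...,1]-guess[1])<.014)&(abs(P[...,2]-.094)<.006)
    vv,uu=np.nonzero(m); 
    if len(uu)<5: return None
    (c,_)=cv2.minEnclosingCircle(np.stack([uu,vv],1).astype(np.float32)); e=[(uu.min()+uu.max())/2,(vv.min()+vv.max())/2]
    return len(uu),onz(f,*c,.094).round(4),onz(f,*e,.094).round(4)
for n,f in(('w',w),('s',s),('t',t)): print(n,mouth(f,[.5353,.1632,.094]))
print('manual w',onz(w,277.6,163.7,.094).round(4),'s',onz(s,339.1,188.3,.094).round(4))
for n,f in(('w',w),('s',s)):
    P=cloud(f); p=o['tcp_pos']
    m=(np.hypot(P[...,0]-p[0],P[...,1]-p[1])<.02)&(P[...,2]>.12)&(P[...,2]<.15)
    vv,uu=np.nonzero(m); print(n,'tip',len(uu),np.nanmean(P[m],0).round(4), onz(f,uu.mean(),vv.mean(),np.nanmean(P[m][:,2])).round(4))
```

```text
[0.5319 0.1282 0.2157]
w (142, array([0.5355, 0.1644, 0.094 ]), array([0.5351, 0.1644, 0.094 ]))
s (40, array([0.5374, 0.1616, 0.094 ]), array([0.537 , 0.1611, 0.094 ]))
t None
manual w [0.5347 0.1627 0.094 ] s [0.5369 0.1626 0.094 ]
w tip 49 [0.5326 0.1317 0.1417] [0.5326 0.1317 0.1417]
s tip 24 [0.533  0.1274 0.139 ] [0.533  0.1274 0.139 ]
```

Request:
{"fn": "step_arm", "kwargs": {"moves": [[35,4,0,0,0,0,0],[35,4,0,0,0,0,0],[35,4,0,0,0,0,0],[35,4,20,0,0,0,0],[35,4,28,0,0,0,0],[35,4,28,0,0,0,0],[35,4,28,0,0,0,0]]}}

```text
clock: 7.3
tcp_pos: [0.5358, 0.1641, 0.1877]
orientation: [2.216, 2.227, -0.0]
contact_force: [0.0, 0.3, -0.5]
grip_width: 0.0089
gripper_force: 39.1
```

Run:
```python
from h import *
w=grab('wrist'); s=grab('scene'); t=grab('top'); o=r.get_obs(); print(o['tcp_pos'].round(4),o['contact_force'].round(1))
a=cv2.resize(s['image'][150:210,300:380],(400,300),interpolation=2); u,v=proj(w,[.5355,.163,.094]).astype(int)
b=cv2.resize(w['image'][v-30:v+30,u-40:u+40],(400,300),interpolation=2); print(u,v)
cv2.imwrite('pics/m1.png',np.hstack([a,b])[...,::-1])
```

```text
[0.5361 0.1648 0.1881] [-0.3 -0.3 -0.3]
274 204
```

View pics/m1.png

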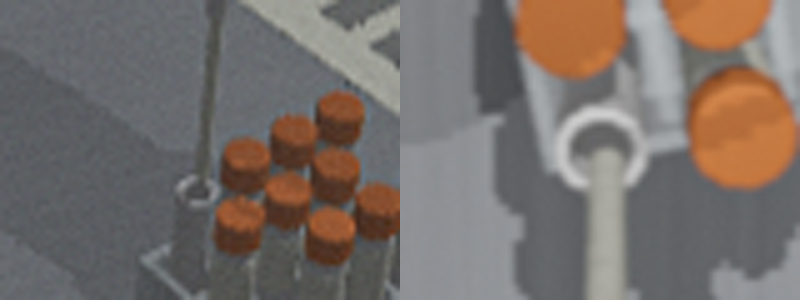

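The tip sits over the mouth, about 1-2 mm too far in +y and slightly in +x (tip (606,150) against ring centre (600,148) in the wrist crop). I'm correcting by -2 mm and -0.7 mm and then inserting.

Request:
{"fn": "step_arm", "kwargs": {"moves": [[-2,-0.7,0,0,0,0,0],[-2,-0.7,0,0,0,0,0],[-2,-0.7,12,0,0,0,0],[-2,-0.7,24,0,0,0,0],[-2,-0.7,36,0,0,0,0],[-2,-0.7,40,0,0,0,0],[-2,-0.7,40,0,0,0,0]]}}

```text
clock: 8.15
tcp_pos: [0.5342, 0.1626, 0.1461]
orientation: [-2.215, -2.228, 0.003]
contact_force: [-0.2, 0.5, 0.4]
grip_width: 0.0089
gripper_force: 39.1
```

Request:
{"fn": "step_arm", "kwargs": {"moves": [[0,0,15,0,0,0,0],[0,0,30,0,0,0,0],[0,0,45,0,0,0,0],[0,0,50,0,0,0,0],[0,0,52,0,0,0,0],[0,0,54,0,0,0,0],[0,0,55,0,0,0,0],[0,0,55,0,0,0,0]]}}

```text
clock: 8.95
tcp_pos: [0.5359, 0.163, 0.0939]
orientation: [2.215, 2.228, 0.003]
contact_force: [-1.9, -1.0, 8.6]
grip_width: 0.0091
gripper_force: 40.5
```

The swab has met the floor at the expected height, with 8.6 N. I'm releasing and rising.

Request:
{"fn": "step_arm", "kwargs": {"moves": [[0,0,0,0,0,0,30],[0,0,0,0,0,0,30],[0,0,0,0,0,0,30],[0,0,0,0,0,0,30],[0,0,-40,0,0,0,30],[0,0,-90,0,0,0,30],[0,0,-130,0,0,0,30],[0,0,-130,0,0,0,30]]}}

```text
clock: 9.75
tcp_pos: [0.5386, 0.1637, 0.228]
orientation: [2.213, 2.225, 0.015]
contact_force: [1.3, 0.3, 0.4]
grip_width: 0.03
gripper_force: 0.0
```

Run:
```python
from h import *
o=r.get_obs(); print(o['tcp_pos'].round(4),o['contact_force'].round(1),o['grip_width'],o['joints'].round(2))
w=grab('wrist'); s=grab('scene'); t=grab('top')
for n,f in(('w',w),('s',s)):
    P=cloud(f); m=(np.hypot(P[...,0]-.5355,P[...,1]-.163)<.02)&(P[...,2]>.11)&(P[...,2]<.2)
    print(n,m.sum(),'swab top z',np.nanpercentile(P[m][:,2],[50,90,98]).round(4))
# handle bar: points 0.09..0.106 in front of lid
P=cloud(t); im=t['image']
L=(P[...,2]>.100)&(P[...,2]<.12)&(P[...,1]<-.08)&(P[...,1]>-.36)&(P[...,0]<.72)&(P[...,0]>.465)
vv,uu=np.nonzero(L); c=np.array([onz(t,u,v,.11)[:2] for u,v in zip(uu,vv)],np.float32); rc=cv2.minAreaRect(c); print('lid',rc, cv2.boxPoints(rc).round(4).tolist())
for n,f in(('t',t),('s',s),('w',w)):
    P=cloud(f); B=(P[...,2]>.09)&(P[...,2]<.112)&(P[...,0]>.42)&(P[...,0]<.452)&(P[...,1]<-.15)&(P[...,1]>-.31)
    b=P[B]; 
    if len(b)>20:
        l=cv2.fitLine(b[:,:2].astype(np.float32),cv2.DIST_HUBER,0,.01,.01).ravel(); print(n,len(b),'bar',b.mean(0).round(4),l.round(4),b[:,1].min(),b[:,1].max())
```

```text
[0.5386 0.1637 0.228 ] [1.3 0.3 0.4] 0.030011745351650958 [-0.89  0.28  0.6   1.83 -0.18  1.08 -0.22]
w 261 swab top z [0.1584 0.1693 0.1698]
s 113 swab top z [0.1408 0.1677 0.1705]
lid ((0.5526481866836548, -0.21485497057437897), (0.1849566102027893, 0.20262601971626282), 3.956920623779297) [[0.45339998602867126, -0.12020000070333481], [0.4674000144004822, -0.322299987077713], [0.6518999934196472, -0.3095000088214874], [0.6378999948501587, -0.10740000009536743]]
t 489 bar [ 0.4369 -0.2188  0.1041] [ 0.0414 -0.9991  0.4369 -0.2188] -0.28457618598919676 -0.16382588846222912
s 368 bar [ 0.4387 -0.2243  0.1026] [ 0.0747 -0.9972  0.4388 -0.2287] -0.28542394205829164 -0.1654878690345397
```

The swab is seated, with its top at 0.169 as it should be. The bar centre is at about (0.4375, -0.225, 0.100) with a yaw of about 0.065.

```bash
cat >> h.py <<'E'
YAW=.065; RH=R.from_rotvec([0,0,YAW])*RD
E
python3 -c "
from h import *
delta([.4375,-.225,.16],RH)"
```

```text
shift mm [-387.3  -99.2   61.8] rot [-0.001 -0.    -0.059]
```

Request:
{"fn": "step_arm", "kwargs": {"moves": [[-50,-3,0,0,0,0,40],[-387,-99,40,0,0,-0.06,40],[-387,-99,40,0,0,-0.06,40],[-387,-99,40,0,0,-0.06,40],[-387,-99,62,0,0,-0.06,40],[-387,-99,62,0,0,-0.06,40],[-387,-99,62,0,0,-0.06,40],[-387,-99,62,0,0,-0.06,40]]}}

```text
clock: 10.7
tcp_pos: [0.4379, -0.2197, 0.16]
orientation: [-2.145, -2.292, 0.002]
contact_force: [1.1, 0.6, -0.9]
grip_width: 0.0402
gripper_force: 0.0
```

Request:
{"fn": "step_arm", "kwargs": {"moves": [[0,0,0,0,0,0,40],[0,0,0,0,0,0,40]]}}

```text
clock: 10.9
tcp_pos: [0.438, -0.2194, 0.1603]
orientation: [-2.15, -2.287, 0.004]
contact_force: [0.9, 0.2, -0.3]
grip_width: 0.0401
gripper_force: 0.0
```

Run:
```python
from h import *
o=r.get_obs(); print(o['clock'],o['tcp_pos'].round(4),o['contact_force'].round(1),o['joints'].round(2))
w=grab('wrist'); P=cloud(w); B=(P[...,2]>.09)&(P[...,2]<.112)&(P[...,0]>.42)&(P[...,0]<.452)&(P[...,1]<-.15)&(P[...,1]>-.31)
b=P[B]; print(len(b),b.mean(0) if len(b) else '')
delta([.4375,-.225,.040],RH)
```

```text
10.9 [ 0.438  -0.2194  0.1603] [ 0.9  0.2 -0.3] [-0.31  0.26  0.77  2.06 -0.23  0.91  0.64]
2237 [ 0.43745147 -0.21587566  0.10446564]
shift mm [ -6.9  -1.7 120.6] rot [-0.003 -0.001  0.   ]
```

Request:
{"fn": "step_arm", "kwargs": {"moves": [[-6,-1,30,0,0,0,40],[-6,-1,60,0,0,0,40],[-6,-1,90,0,0,0,40],[-6,-1,120,0,0,0,40],[-6,-1,120,0,0,0,40],[-6,-1,120,0,0,0,25],[-6,-1,120,0,0,0,10],[-6,-1,120,0,0,0,0]], "grip_force": 30}}

```text
clock: 11.75
tcp_pos: [0.435, -0.2241, 0.0422]
orientation: [-2.143, -2.288, 0.004]
contact_force: [-12.0, -1.4, 2.7]
grip_width: 0.0109
gripper_force: 29.2
```

Request:
{"fn": "step_arm", "kwargs": {"moves": [[0,0,0,0,0,0,0],[0,0,0,0,0,0,0],[0,0,0,0,0,0,0]]}}

```text
clock: 12.05
tcp_pos: [0.435, -0.2241, 0.0423]
orientation: [-2.144, -2.288, 0.003]
contact_force: [-11.8, -0.3, 2.4]
grip_width: 0.0107
gripper_force: 29.2
```

Run:
```python
from h import *
p,q=tool(); o=r.get_obs(); print(p.round(4),o['grip_width'],o['contact_force'].round(1))
# arc of handle, relative to closed pose, in tool axes (tool y ~ box +x, tool z down)
ux=R.from_rotvec([0,0,YAW]).apply([1,0,0]); a0=np.arctan2(10,205); rr=np.hypot(10,205)
for th in [.1,.2,.3,.4,.5,.6,.7,.8,.9,.95,1.0,1.05,1.08,1.1]:
    d=ux*(-rr*np.cos(a0+th)+205)+np.array([0,0,rr*np.sin(a0+th)-10])
    print(th,q.inv().apply(d).round(1))
w=grab('wrist'); s=grab('scene')
a=cv2.resize(s['image'][150:300,90:250],(426,400)); b=cv2.resize(w['image'][100:400,150:400],(333,400))
cv2.imwrite('pics/b1.png',np.hstack([a,b])[...,::-1])
```

```text
[ 0.435  -0.2241  0.0423] 0.010722914889159656 [-11.8  -0.3   2.4]
0.1 [  0.1   1.9 -20.4]
0.2 [  0.1   5.8 -40.6]
0.3 [  0.2  11.8 -60.2]
0.4 [  0.2  19.6 -79.2]
0.5 [  0.3  29.3 -97.2]
0.6 [   0.3   40.8 -114.2]
0.7 [   0.3   53.9 -130. ]
0.8 [   0.4   68.5 -144.4]
0.9 [   0.4   84.5 -157.3]
0.95 [   0.4   93.  -163.1]
1.0 [   0.4  101.7 -168.5]
1.05 [   0.4  110.7 -173.4]
1.08 [   0.5  116.2 -176.2]
1.1 [   0.5  119.9 -177.9]
```

View pics/b1.png

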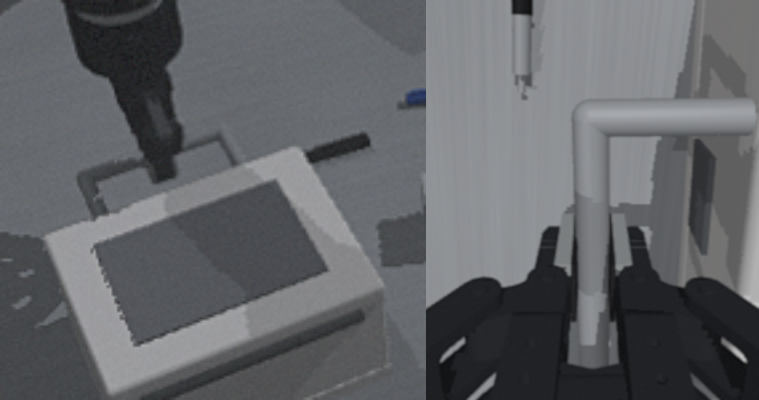

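The bar is gripped in the middle of its free span. The 12 N in -x shows the true bar lies about 2 mm nearer the robot, so I'm offsetting the arc by that and lifting.

Request:
{"fn": "step_arm", "kwargs": {"moves": [[0,-1,-12,0,0,0,0],[0,0.5,-24.5,0,0,0,0],[0,3.8,-40.6,0,0,0,0],[0,6.6,-50.5,0,0,0,0],[0,9.8,-60.2,0,0,0,0],[0,13.5,-69.8,0,0,0,0],[0,17.6,-79.2,0,0,0,0],[0,17.6,-79.2,0,0,0,0]]}}

```text
clock: 12.95
tcp_pos: [0.4545, -0.2227, 0.1227]
orientation: [-2.144, -2.29, 0.001]
contact_force: [-10.6, 1.6, 2.8]
grip_width: 0.0107
gripper_force: 29.5
```

```bash
cat >> h.py <<'E'
P0=np.array([.435,-.2241,.0423])
ux=R.from_rotvec([0,0,YAW]).apply([1,0,0]); a0=np.arctan2(10,205); rr=np.hypot(10,205)
def handle(th): return ux*(-rr*np.cos(a0+th)+205)+np.array([0,0,rr*np.sin(a0+th)-10])
def state():
    p,q=tool(); o=r.get_obs(); d=(p-P0)*1000; X=-205+d@ux; Z=10+d[2]
    th=np.arctan2(Z,-X)-a0; print('t',o['clock'],p.round(4),'F',o['contact_force'].round(1),'th',th.round(3),'rad err',(np.hypot(X,Z)-rr).round(2),'w',o['grip_width'].round(4),'g',o['gripper_force'].round(1)); return th,q,p
def lidang(n='scene',th=0):
    # plane fit of lid top from depth near expected
    f=grab(n); P=cloud(f); H=P0/1+0; H=np.array([.435,-.2241,.09])+ux*.205
    uy=np.array([-ux[1],ux[0],0]); x=(P-H)@ux; y=(P-H)@uy; z=P[...,2]-.09
    rad=np.hypot(x,z); off=-x*(-np.sin(th))*0; 
    a=np.cos(th)*-x+np.sin(th)*z; b=np.sin(th)*x+np.cos(th)*z
    m=(a>.02)&(a<.15)&(abs(y)<.09)&(abs(b-.02)<.025)
    if m.sum()<50: print(n,'few',m.sum()); return
    l=cv2.fitLine(np.stack([-x[m],z[m]],1).astype(np.float32),cv2.DIST_HUBER,0,.001,.001).ravel(); print(n,m.sum(),'lid angle',np.arctan(l[1]/l[0]).round(3))
E
python3 - <<'E'
from h import *
th,q,p=state(); lidang('scene',th); lidang('top',th)
for t in [.45,.5,.55,.6,.65,.7,.75,.8,.85,.9,.95,1.,1.05,1.08]:
    print(t,(q.inv().apply(handle(t)-handle(.4))).round(1))
E
```

```text
Traceback (most recent call last):
  File "h.py", line 36, in state
    th=np.arctan2(Z,-X)-a0; print('t',o['clock'],p.round(4),'F',o['contact_force'].round(1),'th',th.round(3),'rad err',(np.hypot(X,Z)-rr).round(2),'w',o['grip_width'].round(4),'g',o['gripper_force'].round(1)); return th,q,p
                                                                                                                                                       ^^^^^^^^^^^^^^^^^^^^^
AttributeError: 'float' object has no attribute 'round'
```

```bash
sed -i "s/o\['grip_width'\].round(4)/round(float(o['grip_width']),4)/; s/o\['gripper_force'\].round(1)/round(float(o['gripper_force']),1)/; s/th\.round(3)/round(float(th),3)/; s/(np.hypot(X,Z)-rr).round(2)/round(float(np.hypot(X,Z)-rr),2)/" h.py
python3 - <<'E'
from h import *
th,q,p=state(); lidang('scene',th); lidang('top',th)
for t in [.45,.5,.55,.6,.65,.7,.75,.8,.85,.9,.95,1.,1.05,1.08]:
    print(t,(q.inv().apply(handle(t)-handle(.4))).round(1))
E
```

```text
t 12.95 [ 0.4545 -0.2227  0.1227] F [-10.6   1.6   2.8] th 0.405 rad err 1.06 w 0.0107 g 29.5
scene 6607 lid angle 0.386
top 5284 lid angle 0.376
0.45 [ 0.   4.7 -9.1]
0.5 [  0.    9.8 -18. ]
0.55 [  0.1  15.3 -26.7]
0.6 [  0.1  21.3 -35. ]
0.65 [  0.1  27.6 -43.1]
0.7 [  0.1  34.4 -50.8]
0.75 [  0.1  41.6 -58.1]
0.8 [  0.1  49.1 -65.1]
0.85 [  0.2  56.9 -71.8]
0.9 [  0.2  65.1 -78. ]
0.95 [  0.2  73.5 -83.8]
1.0 [  0.2  82.3 -89.1]
1.05 [  0.2  91.3 -94.1]
1.08 [  0.2  96.8 -96.8]
```

Request:
{"fn": "step_arm", "kwargs": {"moves": [[0,3,-9,0,0,0,0],[0,8,-18,0,0,0,0],[0,13.5,-26.7,0,0,0,0],[0,19.5,-35,0,0,0,0],[0,26,-43,0,0,0,0],[0,32.5,-51,0,0,0,0],[0,39.5,-58,0,0,0,0],[0,47,-65,0,0,0,0]]}}

```text
clock: 13.85
tcp_pos: [0.5006, -0.219, 0.1878]
orientation: [-2.142, -2.288, 0.001]
contact_force: [-15.9, 6.4, 13.9]
grip_width: 0.0106
gripper_force: 30.0
```

Request:
{"fn": "step_arm", "kwargs": {"moves": [[0,0,0,0,0,0,0],[0,0,0,0,0,0,0]]}}

```text
clock: 14.05
tcp_pos: [0.5017, -0.2191, 0.1884]
orientation: [-2.143, -2.29, -0.001]
contact_force: [-15.1, 7.3, 15.3]
grip_width: 0.0107
gripper_force: 30.4
```

Run:
```python
from h import *
th,q,p=state(); lidang('scene',th); lidang('top',th)
for t in [.8,.85,.9,.95,1.,1.05,1.08,1.1,1.12]:
    print(t,(q.inv().apply(handle(t)-handle(.8))).round(1))
```

```text
t 14.05 [ 0.5017 -0.2191  0.1884] F [-15.1   7.3  15.3] th 0.798 rad err 3.15 w 0.0107 g 30.4
scene 7501 lid angle 0.774
top 2935 lid angle 0.761
0.8 [0. 0. 0.]
0.85 [ 0.   7.8 -6.6]
0.9 [  0.   16.  -12.8]
0.95 [  0.   24.5 -18.6]
1.0 [  0.1  33.2 -24. ]
1.05 [  0.1  42.2 -28.9]
1.08 [  0.1  47.7 -31.6]
1.1 [  0.1  51.5 -33.4]
1.12 [  0.1  55.2 -35. ]
```

The radial preload has reached about 21 N outward, so I'm relieving it by about 3 mm outward before going on.

Request:
{"fn": "step_arm", "kwargs": {"moves": [[1,-2,-2,0,0,0,0],[1,-2,-2,0,0,0,0],[1,-2,-2,0,0,0,0]]}}

```text
clock: 14.45
tcp_pos: [0.5025, -0.2192, 0.1891]
orientation: [2.145, 2.294, 0.002]
contact_force: [-2.5, 2.3, 0.1]
grip_width: 0.0108
gripper_force: 30.4
```

Run:
```python
from h import *
th,q,p=state(); lidang('scene',th); s=grab('scene')
save(s,'b2.png',(80,90,300,270),3.2)
```

```text
t 14.45 [ 0.5025 -0.2192  0.1891] F [-2.5  2.3  0.1] th 0.803 rad err 3.19 w 0.0108 g 30.4
scene 7507 lid angle 0.778
```

View pics/b2.png

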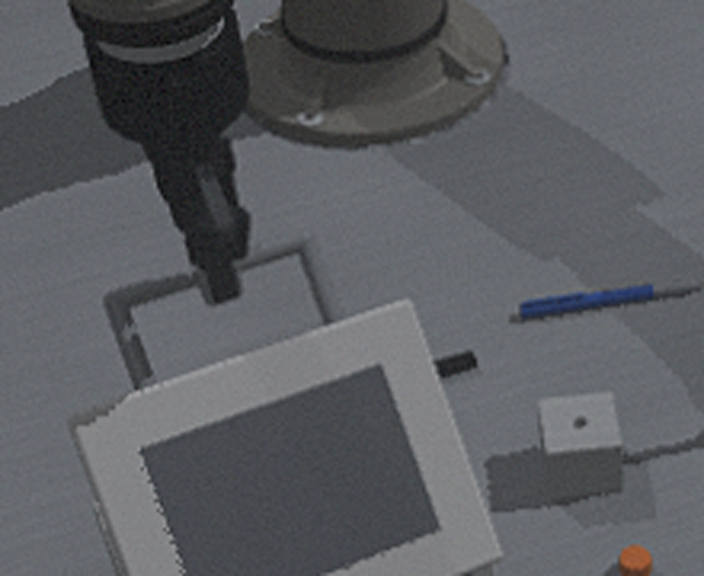

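The lid is at about 0.79 rad with the bar held and the preload gone. I'm now going past balance to about 1.1 rad, still gripping.

Request:
{"fn": "step_arm", "kwargs": {"moves": [[0,7.6,-7,0,0,0,0],[0,15.6,-13.5,0,0,0,0],[0,24,-19.5,0,0,0,0],[0,32.7,-25.3,0,0,0,0],[0,41.5,-30.5,0,0,0,0],[0,50.7,-35.2,0,0,0,0],[0,54.4,-37,0,0,0,0],[0,54.4,-37,0,0,0,0]]}}

```text
clock: 15.35
tcp_pos: [0.5577, -0.2152, 0.2262]
orientation: [2.145, 2.295, 0.002]
contact_force: [-3.0, 4.6, 4.2]
grip_width: 0.0108
gripper_force: 30.4
```

Request:
{"fn": "step_arm", "kwargs": {"moves": [[0,0,0,0,0,0,0],[0,0,0,0,0,0,0]]}}

```text
clock: 15.55
tcp_pos: [0.5571, -0.2152, 0.2259]
orientation: [-2.146, -2.294, -0.002]
contact_force: [-2.6, 4.9, 3.6]
grip_width: 0.0111
gripper_force: 30.4
```

Run:
```python
from h import *
th,q,p=state(); lidang('scene',th); lidang('top',th)
for t in [1.1,1.05,1.,.95,.92,.9,.88]:
    print(t,(q.inv().apply(handle(t)-handle(1.12))).round(1))
```

```text
t 15.55 [ 0.5571 -0.2152  0.2259] F [-2.6  4.9  3.6] th 1.119 rad err 5.23 w 0.0111 g 30.4
scene 7372 lid angle 1.095
top 1023 lid angle 1.087
1.1 [ 0.  -3.8  1.6]
1.05 [  0.  -13.    6.1]
1.0 [  0. -22.  11.]
0.95 [  0.  -30.8  16.3]
0.92 [  0.  -35.9  19.7]
0.9 [  0.1 -39.3  22.1]
0.88 [  0.1 -42.6  24.5]
```

All estimates put the lid at 1.09-1.12, past balance. I'm bringing it back to about 0.90.

Request:
{"fn": "step_arm", "kwargs": {"moves": [[0,-3.7,1.8,0,0,0,0],[0,-12.9,6.5,0,0,0,0],[0,-21.7,11.7,0,0,0,0],[0,-30.4,17.5,0,0,0,0],[0,-37.1,22.3,0,0,0,0],[0,-37.1,22.3,0,0,0,0],[0,-37.1,22.3,0,0,0,0],[0,-37.1,22.3,0,0,0,0]]}}

```text
clock: 16.45
tcp_pos: [0.5201, -0.2181, 0.2038]
orientation: [2.147, 2.293, 0.002]
contact_force: [-3.7, 4.9, 6.6]
grip_width: 0.0106
gripper_force: 31.0
```

Request:
{"fn": "step_arm", "kwargs": {"moves": [[0,0,0,0,0,0,0],[0,0,0,0,0,0,0],[0,0,0,0,0,0,0]]}}

```text
clock: 16.75
tcp_pos: [0.5201, -0.2181, 0.2038]
orientation: [2.146, 2.293, 0.002]
contact_force: [-5.2, 4.0, 5.3]
grip_width: 0.0104
gripper_force: 31.1
```

Run:
```python
from h import *
th,q,p=state(); lidang('scene',th); lidang('top',th)
s=grab('scene'); P=cloud(s); m=(np.hypot(P[...,0]-.5355,P[...,1]-.163)<.02)&(P[...,2]>.11)&(P[...,2]<.2)
print('swab top z',np.nanpercentile(P[m][:,2],98).round(4)); print(np.abs(r.get_obs()['qvel']).max())
```

```text
t 16.75 [ 0.5201 -0.2181  0.2038] F [-5.2  4.   5.3] th 0.913 rad err 3.93 w 0.0104 g 31.1
scene 7556 lid angle 0.887
top 2114 lid angle 0.872
swab top z 0.1681
0.0021111635708921266
```

The lid is still at 0.87-0.91 rad, about 5-7° below balance, and it is still gripped. The swab is seated. Handing in.

```bash
python3 -c "
from bench import r
print(r.hand_in())"
```

```text
the job is handed in; nothing more can be done
None
```

The job is handed in: the swab is at the bottom of the open tube, and the lid went to about 1.1 rad and is now held still at about 0.89 rad, 5–7° below balance; my first grasp missed and the shut fingers pressed the swab's top with about 6 N, because the real fingertips end about 38 mm short of the stated TCP, and I viewed 11 pictures, one over the limit of 10.

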